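Load the rocking carriage tray level with two pulleys

ROBOT

A 6-joint arm with a two-finger parallel gripper is mounted at the origin on the work surface. World frame = base frame: x ahead of the robot, y to its left, z up, the work surface at z = 0. Lengths are in m, angles in rad, forces in N, time in s.
With the tool pointing down it reaches from about 0.3 to 0.775 m from the base axis. Payload 14.6 kg.
Tool frame: the origin (TCP) lies at the very end of the fingers, on their centre line; the grasp point (between the pads) lies 19 mm behind it; y points along the fingers, z is the direction in which the jaws open and shut, and the axes are right-handed (so a half turn about y gives the same grasp; the last joint's range is limited). The gripper opens to 94 mm and grips with 3 to 60 N. Pads are 16 mm wide; open, the fingers measure 119 mm over their backs; the gripper's body (75 mm by 177 mm) begins 78 mm behind the grasp point.
Start: joints at [-1.352, 0.3, 1.521, -0, 1.321, -0.067], TCP at [0.155, -0.528, 0.205] pointing down, gripper open.
Joint ranges: [-3.03, 3.03], [-0.79, 2.21], [0.23, 2.52], [-1.04, 4.18], [0, 3.07], [-2.55, 2.55]. Speed limits (rad/s): [2.22, 2.22, 2.57, 3.14, 3.14, 3.14].

INTERFACE

Orientations are given as [roll, pitch, yaw] about the fixed x, y, z axes, in that order (R = Rz(yaw) Ry(pitch) Rx(roll)).
In Python, from station import get_obs, camera, job gives the robot as it stands.
- The arm moves only by the tool step_arm, never from a script. Its argument "targets" is a list of rows, each a list of 6 numbers: the shift along the tool's x, y, z in mm, then the turn, a rotation vector about the tool's x, y, z in degrees. In form: [[dx, dy, dz, rx, ry, rz], ...]. A call has 1 to 12 rows; each row shifts and turns the commanded pose from where the row before left it, along the tool's axes as they then stand; what a row does not reach is not made up. A row lasts 1/8 s, in which the tool goes at most 62.5 mm and 10.7 degrees, less where a joint would pass 70% of its speed; a pose out of reach is approached as far as the arm can. A call is refused whole if a number of a shift passes 62.5 or a number of a turn 10.7, either way. A call with a gripper value outside its range is refused whole. "gripper" is the opening, from -1 (shut) to 1 (fully open), set as the call begins (left out, the last holds). The fingers move at their own pace and stop on an object; "squeeze" is the grip in N (left out, the last holds). Time passes only in rows, so rows that do not move let the fingers close. It gives the time, the measured TCP pose, the force and the opening at its end, in the units of the state.
- get_obs(): the state, without advancing time (a new reading comes with each control period).
- camera(name): name is "side" or "top"; returns a dict with "pixels" (400x640x3 uint8, red, green, blue), "intrinsics" (3x3 intrinsics, pixels), "R" (3x3) and "t" (3): a world point X has camera coordinates R X + t. Camera axes: x right, y down, z forward; pixel columns grow to the right and rows downward; lengths in m; the calibration is good to about 2 mm. A picture is of the moment at which its call begins. There is no depth.
- job.hand_in(): hands the job in, once; it reports no verdict.
The state is a dict: "time_s": time; "qpos": joint angles; "joint_vel": joint speeds; "tau": joint torques, N m; "ee_pos": TCP position; "eef_rot": TCP orientation; "force": force on the tool from outside, world axes, zero at the start; "moment": the same for the moment, N m; "grip_width": finger opening in m.
Only numpy, scipy, OpenCV 4.12 (cv2) and the standard library are available. Lean on these libraries where they do the work, as an engineer would, in place of code of your own. Each camera call takes 0.05 s, during which the arm holds its last target.

TASK

The rocking tray on the rail carriage goes to the next bench with two new pulleys on it. Set the two big matching pulleys gently on it, upright, one on the middle of the round mark at each end, so that the tray carries both and stays level.

Things in the scene. Friction and masses are not known exactly. Their poses are not given: they have to be found in the camera images.
- pulley_a: One of two alike big steel pulleys: grooved wheel 58 mm across, 22 mm high, with a smooth collar 26 mm across rising from its middle; 56 mm high in all, 0.4 kg; stands on the bench collar up. Origin: centre of its underside, z up. 
- pulley_b: One of two alike big steel pulleys: grooved wheel 58 mm across, 22 mm high, with a smooth collar 26 mm across rising from its middle; 56 mm high in all, 0.4 kg; stands on the bench collar up. Origin: centre of its underside, z up. The third steel pulley, only 40 mm across and 34 mm high, is not wanted.
- left_seat (a point): Centre of the round black mark (72 mm across, flush) on the left (+y) half of the rocking tray's upper face; 93 mm above the bench when level. Frame fixed to the tray: x along the pivot line, y from right mark to left mark, z out of the face. Pivot line midway between the marks, 8 mm below the face. Aluminium tray 110 x 320 mm, lip 8 mm high all round; its carriage is fixed on two brass rails.
- right_seat (a point): Same for the mark on the right (-y) half, 220 mm from the left one. The tray rocks up to 14 degrees either way, damped; a weak spring levels it when empty (as at the start) or evenly loaded. One big pulley on one mark sinks it softly to its stop (that mark 27 mm lower, the other 27 mm higher); a like one on the other mark levels it; it can be pushed down with about 5 N.
Things that resemble listed ones, but are neither listed nor needed, are in the scene too. Leave any blue or pink look-alike of the pulley_a alone.

How it is judged:
At the end, for the whole second after the job is handed in: One big pulley stands on each seat of the tray, its underside's centre within 22 mm of the seat's centre, upright within 10 degrees, the tray level within 7.4 degrees, both pulleys at rest (under 30 mm/s) and released (((distance between pulley_a and left_seat below 0.022 m and distance between pulley_b and right_seat below 0.022 m) or (distance between pulley_b and left_seat below 0.022 m and distance between pulley_a and right_seat below 0.022 m)) and angle between left_seat's own z axis and vertical below 0.13 rad and angle between each of pulley_a, pulley_b's own z axis and vertical below 0.18 rad and linear speed of each of pulley_a, pulley_b below 0.03 m/s); the robot touches nothing.
It fails at once if a pulley is dropped or flung (falls free at more than 0.7 m/s, a drop of about 25 mm) (linear speed of pulley_a above 0.7 m/s and contact force between the fingers and pulley_a below 0.05 N).
It fails at once if a pulley is dropped or flung (falls free at more than 0.7 m/s, a drop of about 25 mm) (linear speed of pulley_b above 0.7 m/s and contact force between the fingers and pulley_b below 0.05 N).
It also fails if it takes over 61 s, if anything falls off the work surface, if the arm or the gripper's body presses on something with over 40 N, if the wrist force passes 120 N, or if a joint passes its speed limit or range.

## Working session

There is one attempt and no reset: what is moved stays moved. The work goes in short steps, Python scripts to look and compute and a tool call to move; the robot and the scene stay as the last step left them, time stands still between calls to the robot, and variables do not carry over. Pictures are saved under pics/ and viewed, and the job is handed in when it is done.

Besides the shell and the picture viewer there is one more tool, called after "Emit:" as name(argument=value, ...) on one line, values as JSON. step_arm: Moves the arm, as the interface text tells. Its arguments: {"type":"object","properties":{"targets":{"type":"array","items":{"type":"array","items":{"type":"number"}}},"gripper":{"type":"number"},"squeeze":{"type":"number"}},"required":["targets"]}

```bash
mkdir -p pics; python3 - <<'E'
from station import get_obs,camera
import cv2,pickle
o=get_obs();print(o)
for n in("side","top"):
    c=camera(n);pickle.dump(c,open(f"{n}0.pkl","wb"))
    cv2.imwrite(f"pics/{n}0.png",c["pixels"][:,:,::-1]);print(n,c["intrinsics"],c["R"],c["t"])
E
```

```text
{'time_s': 0.0, 'qpos': array([-1.35159669e+00,  3.00487126e-01,  1.52162311e+00,  1.73360979e-05,
        1.32069665e+00, -6.66047065e-02]), 'joint_vel': array([-2.22314792e-05, -1.37379268e-05, -1.76922630e-04, -3.27054290e-04,
       -1.11909649e-03, -6.72758890e-04]), 'tau': array([-2.75664141e-03, -5.31807876e+01, -3.52732587e+01,  7.06564612e-02,
        2.43387348e-02, -8.21946969e-05]), 'ee_pos': array([ 0.15499917, -0.52741582,  0.20485977]), 'eef_rot': array([-1.57200674e+00,  9.75676864e-05, -2.85579267e+00]), 'force': array([ 0.16718295,  0.55519514, -0.02541282]), 'moment': array([-0.00422487, -0.01889861,  0.03490154]), 'grip_width': 0.09372096952145671}
side [[411.53738577   0.         324.15024463]
 [  0.         411.53738577 199.3248773 ]
 [  0.           0.           1.        ]] [[ 0.9762942  -0.21572368  0.01769007]
 [-0.1191238  -0.60375188 -0.78822154]
 [ 0.18071846  0.7674288  -0.61513728]] [-0.54461094  0.13329554  0.77848492]
top [[395.88040568   0.         319.50400139]
 [  0.         395.88040568 206.47858152]
 [  0.           0.           1.        ]] [[ 0.02589012 -0.99909804  0.03365711]
 [-0.99168731 -0.02991393 -0.12514567]
 [ 0.12603961 -0.03013729 -0.99156733]] [-0.04048211  0.58011881  0.94649572]
```

View pics/side0.png

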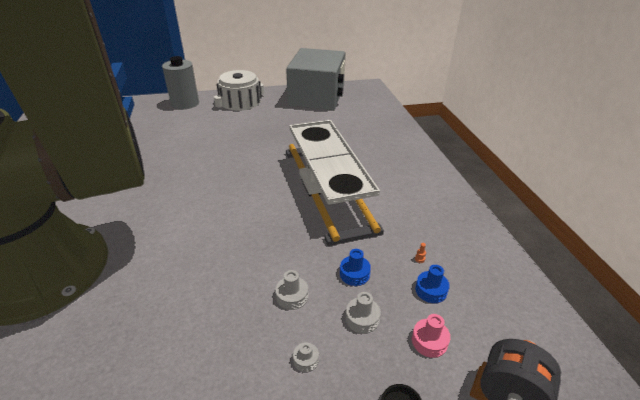

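View pics/top0.png

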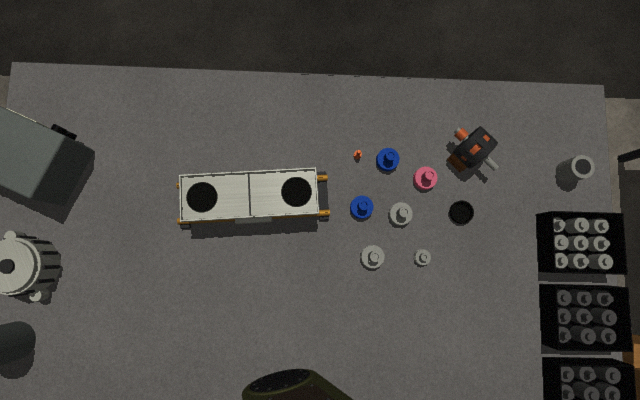

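The top view shows the steel big pulleys at about (401,214) and (373,257), and the small one at (423,257). The left mark is at (202,197) and the right mark at (296,192). Next I'll measure them.

```bash
cat > h.py <<'E'
import numpy as np,cv2,pickle
def ray(c,u,v):
    K,R,t=c["intrinsics"],np.array(c["R"]),np.array(c["t"])
    d=R.T@np.linalg.solve(K,[u,v,1.]);o=-R.T@t;return o,d
def onz(c,u,v,z):
    o,d=ray(c,u,v);return o+d*(z-o[2])/d[2]
def proj(c,X):
    p=c["intrinsics"]@(np.array(c["R"])@X+c["t"]);return p[:2]/p[2]
def tri(c1,p1,c2,p2):
    A=[];b=[]
    for c,p in((c1,p1),(c2,p2)):
        o,d=ray(c,*p);d=d/np.linalg.norm(d);P=np.eye(3)-np.outer(d,d);A.append(P);b.append(P@o)
    return np.linalg.lstsq(np.vstack(A),np.hstack(b),rcond=None)[0]
def blobs(m,lo=20):
    n,l,s,ce=cv2.connectedComponentsWithStats(m.astype(np.uint8))
    return [(ce[i].round(1),s[i]) for i in range(1,n) if s[i][4]>lo]
E
python3 - <<'E'
from h import *
T=pickle.load(open("top0.pkl","rb"));S=pickle.load(open("side0.pkl","rb"))
for n,c in(("top",T),("side",S)):
    p=c["pixels"].astype(int);mx=p.max(2);mn=p.min(2)
    print(n,"dark")
    for b in blobs(mx<40,150): print(b)
    print("bright grey")
    for b in blobs((mn>125)&(mx-mn<25),40):
        if b[1][4]<20000: print(b)
def crop(c,x,y,w,h,k):
    return cv2.resize(c["pixels"][y:y+h,x:x+w,::-1],None,fx=k,fy=k,interpolation=cv2.INTER_CUBIC)
cv2.imwrite("pics/c1.png",crop(T,340,180,110,100,7));cv2.imwrite("pics/c2.png",crop(S,265,240,130,140,4))
E
```

```text
top dark
(array([18.8,  5. ]), array([  0,   0,  50,  17, 308], dtype=int32))
(array([333.1,  11. ]), array([ 293,    0,   84,   34, 1137], dtype=int32))
(array([626.6,  16.5]), array([602,   0,  38,  49, 783], dtype=int32))
(array([28.9, 46.9]), array([   0,   18,   71,   58, 1575], dtype=int32))
(array([353. ,  61.2]), array([ 303,   39,  108,   38, 1562], dtype=int32))
(array([610.8,  56. ]), array([600,  44,  24,  25, 151], dtype=int32))
(array([629.9,  79.7]), array([612,  57,  28,  41, 443], dtype=int32))
(array([ 63.2, 171.3]), array([  28,  124,   66,   88, 2351], dtype=int32))
(array([467.6, 153.2]), array([452, 127,  36,  42, 481], dtype=int32))
(array([628.9, 155.9]), array([618, 149,  22,  14, 176], dtype=int32))
(array([296. , 191.5]), array([282, 178,  29,  28, 661], dtype=int32))
(array([201.5, 196.8]), array([187, 183,  30,  29, 690], dtype=int32))
(array([460.8, 212.2]), array([449, 201,  25,  24, 460], dtype=int32))
(array([585.7, 243.5]), array([ 536,  211,  104,   74, 3480], dtype=int32))
(array([584.9, 318.4]), array([ 539,  284,   95,   70, 4406], dtype=int32))

[... 489 characters left out ...]
  231,   40,   64, 1491], dtype=int32))
(array([366.7, 254.6]), array([362, 246,  12,  21,  86], dtype=int32))
(array([ 35.8, 296.5]), array([ 30, 291,  11,  10,  62], dtype=int32))
side dark
(array([315.3, 133.4]), array([302, 128,  27,  12, 227], dtype=int32))
(array([345.2, 183.3]), array([329, 174,  33,  19, 419], dtype=int32))
(array([ 29.5, 226.4]), array([  0, 202,  57,  44, 489], dtype=int32))
(array([508.5, 386.9]), array([481, 366,  63,  34, 616], dtype=int32))
(array([399.8, 392.9]), array([381, 384,  40,  16, 447], dtype=int32))
bright grey
(array([168.8,  65.8]), array([163,  62,  16,   7,  45], dtype=int32))
(array([354. , 214.5]), array([346, 202,  16,  25,  42], dtype=int32))
```

View pics/c1.png

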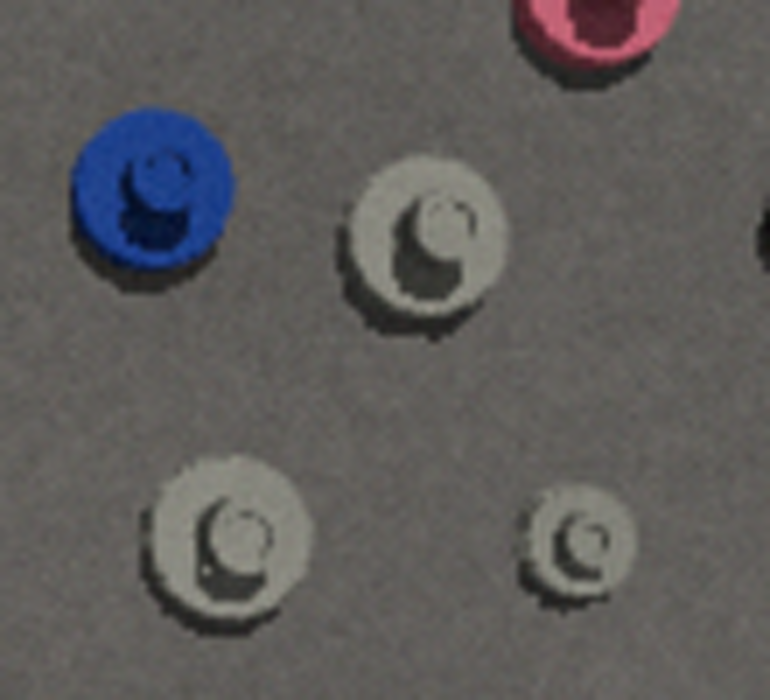

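View pics/c2.png

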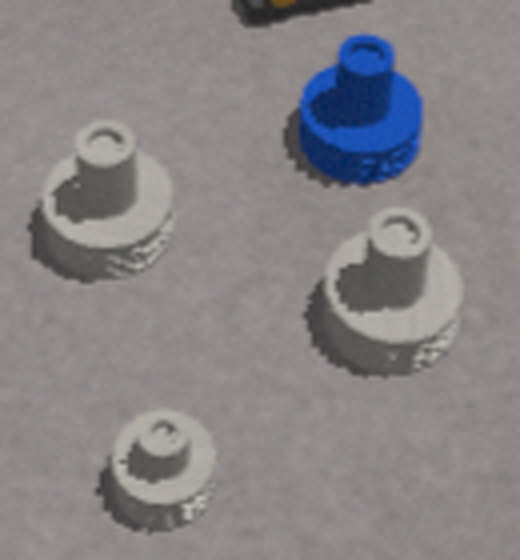

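```bash
python3 - <<'E'
from h import *
T=pickle.load(open("top0.pkl","rb"));S=pickle.load(open("side0.pkl","rb"))
h=-.4
print("P1 wheel",onz(T,401.3+h,213.7+h,.022),"collar",onz(T,403.7+h,211.6+h,.056),"side",onz(S,365.2+h,297+h,.056))
print("P2 wheel",onz(T,373.1+h,256.7+h,.022),"collar",onz(T,374.3+h,256.8+h,.056),"side",onz(S,291.2+h,275.5+h,.056))
print(tri(T,(403.3,211.2),S,(364.8,296.6)),tri(T,(373.9,256.4),S,(290.8,275.1)))
for n,a,b in(("L",(201.5,196.8),(315.3,133.4)),("R",(296,191.5),(345.2,183.3))):
    print(n,onz(T,*a,.093),onz(S,*b,.093),tri(T,a,S,b))
# others for clearance
for n,p,z in(("blue1",(362,207),.03),("blue2",(388,159),.03),("pink",(426,179),.03),("small",(423,257),.03),("black",(461,212),0.02)):print(n,onz(T,*p,z))
from scipy.spatial.transform import Rotation as R
from station import get_obs
o=get_obs();print(R.from_euler('xyz',o["eef_rot"]).as_matrix().round(3))
E
```

```text
P1 wheel [ 0.57174893 -0.23152057  0.022     ] collar [ 0.57316474 -0.22931016  0.056     ] side [ 0.574272   -0.22881428  0.056     ]
P2 wheel [ 0.46170572 -0.16065623  0.022     ] collar [ 0.46138208 -0.15786218  0.056     ] side [ 0.46311822 -0.15894223  0.056     ]
[ 0.57357316 -0.2292641   0.05663601] [ 0.46229682 -0.15810073  0.05512739]
L [0.58832746 0.25258573 0.093     ] [0.58983692 0.25445378 0.093     ] [0.58875177 0.25217175 0.09427326]
R [0.60770865 0.03361925 0.093     ] [0.60873354 0.03458246 0.093     ] [0.6079913  0.03352373 0.09378371]
blue1 [ 0.58383301 -0.13120773  0.03      ]
blue2 [ 0.7095196  -0.19639465  0.03      ]
pink [ 0.66067995 -0.29403237  0.03      ]
small [ 0.4631979  -0.28491257  0.03      ]
black [ 0.5798961  -0.38664215  0.02      ]
[[-0.959 -0.     0.282]
 [-0.282  0.001 -0.959]
 [-0.    -1.    -0.001]]
```

Emit:
step_arm(targets=[[0, 0, 0, 0, -9.84, 0], [0, 0, 0, 0, -9.84, 0], [0, 0, 0, 0, -9.84, 0], [0, 0, 0, 0, -9.84, 0], [0, 0, 0, 0, -9.84, 0], [0, 0, 0, 0, -9.84, 0], [0, 0, 0, 0, -9.84, 0], [0, 0, 0, 0, -9.84, 0]], gripper=1, squeeze=25)

```text
time_s: 1.1
ee_pos: [0.155, -0.5275, 0.2051]
eef_rot: [-1.571, 0.001, -1.476]
force: [0.2, -0.3, 0.4]
grip_width: 0.094
```

```bash
cat > go.py <<'E'
import sys,numpy as np
from station import get_obs
from scipy.spatial.transform import Rotation as R
o=get_obs();M=R.from_euler('xyz',o["eef_rot"]).as_matrix()
t=np.array([float(v) for v in sys.argv[1:4]])
print(o["time_s"],o["ee_pos"].round(4),"F",o["force"].round(1),"w",round(o["grip_width"],4),"tool shift mm",(1000*M.T@(t-o["ee_pos"])).round(1))
print("toolz ang",np.degrees(np.arctan2(M[1,2],M[0,2])).round(2),"down err",np.degrees(np.arccos(-M[2,1])).round(2),"rotvec deg to target",np.degrees(R.from_matrix(M.T@np.array([[.0888,0,.9960],[-.9960,0,.0888],[0,-1,0]])).as_rotvec()).round(2))
E
python3 go.py .573 -.230 .15
```

```text
1.1 [ 0.155  -0.5275  0.2051] F [ 0.2 -0.3  0.4] w 0.094 tool shift mm [-256.7   55.2  444.2]
toolz ang 5.42 down err 0.04 rotvec deg to target [ 0.01  0.33 -0.04]
```

Emit:
step_arm(targets=[[-21.4, 4.6, 37, 0, 0, 0], [-21.4, 4.6, 37, 0, 0, 0], [-21.4, 4.6, 37, 0, 0, 0], [-21.4, 4.6, 37, 0, 0, 0], [-21.4, 4.6, 37, 0, 0, 0], [-21.4, 4.6, 37, 0, 0, 0], [-21.4, 4.6, 37, 0, 0, 0], [-21.4, 4.6, 37, 0, 0, 0], [-21.4, 4.6, 37, 0, 0, 0], [-21.4, 4.6, 37, 0, 0, 0], [-21.4, 4.6, 37, 0, 0, 0], [-21.4, 4.6, 37, 0, 0, 0]])

```text
time_s: 2.6
ee_pos: [0.5754, -0.2315, 0.1497]
eef_rot: [-1.571, 0.0, -1.482]
force: [-0.2, -0.3, -0.1]
grip_width: 0.0937
```

```bash
python3 go.py .573 -.230 .026
```

```text
2.6 [ 0.5754 -0.2315  0.1497] F [-0.2 -0.3 -0.1] w 0.0937 tool shift mm [ -1.6 123.7  -2.2]
toolz ang 5.1 down err 0.04 rotvec deg to target [ 0.03  0.   -0.02]
```

Emit:
step_arm(targets=[[-1, 25, -1, 0, 0, 0], [0, 25, 0, 0, 0, 0], [0, 25, 0, 0, 0, 0], [0, 20, 0, 0, 0, 0], [0, 15, 0, 0, 0, 0], [0, 10, 0, 0, 0, 0], [0, 2.5, 0, 0, 0, 0], [0, 0, 0, 0, 0, 0]])

```text
time_s: 3.6
ee_pos: [0.5736, -0.2317, 0.0282]
eef_rot: [-1.57, -0.0, -1.482]
force: [0.1, 1.1, 0.7]
grip_width: 0.0939
```

```bash
python3 go.py .573 -.230 .026;python3 - <<'E'
from h import *
from station import camera
im=camera("side")["pixels"][:,:,::-1];cv2.imwrite("pics/g1.png",cv2.resize(im[150:370,220:480],None,fx=2.5,fy=2.5))
E
```

```text
3.6 [ 0.5736 -0.2317  0.0282] F [0.1 1.1 0.7] w 0.0939 tool shift mm [-1.7  2.2 -0.5]
toolz ang 5.09 down err 0.04 rotvec deg to target [-0.03 -0.    0.02]
```

View pics/g1.png

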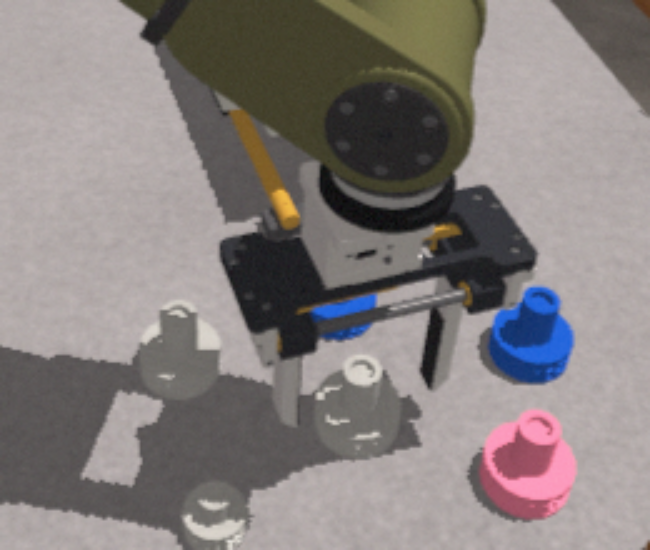

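The fingers straddle the steel pulley's collar, which is at about (362,375) in the crop. Closing now.

Emit:
step_arm(targets=[[-1.7, 2, 0, 0, 0, 0], [0, 0, 0, 0, 0, 0], [0, 0, 0, 0, 0, 0], [0, 0, 0, 0, 0, 0], [0, 0, 0, 0, 0, 0], [0, 0, 0, 0, 0, 0], [0, 0, 0, 0, 0, 0], [0, 0, 0, 0, 0, 0]], gripper=-1, squeeze=30)

```text
time_s: 4.65
ee_pos: [0.5732, -0.2299, 0.0258]
eef_rot: [-1.571, 0.0, -1.482]
force: [-0.3, -0.3, 0.1]
grip_width: 0.0258
```

Held at 25.8 mm wide. Lifting.

Emit:
step_arm(targets=[[0, -15, 0, 0, 0, 0], [0, -30, 0, 0, 0, 0], [0, -40, 0, 0, 0, 0], [0, -40, 0, 0, 0, 0], [0, -10, 0, 0, 0, 0], [0, 0, 0, 0, 0, 0]])

```text
time_s: 5.4
ee_pos: [0.5731, -0.2298, 0.1603]
eef_rot: [-1.571, 0.0, -1.482]
force: [-0.6, -0.2, -3.8]
grip_width: 0.0258
```

```bash
python3 go.py .589 .253 .165;python3 - <<'E'
from h import *
from station import camera
im=camera("side")["pixels"][:,:,::-1];cv2.imwrite("pics/g2.png",cv2.resize(im[150:370,220:480],None,fx=2.5,fy=2.5))
E
```

```text
5.4 [ 0.5731 -0.2298  0.1603] F [-0.6 -0.2 -3.8] w 0.0258 tool shift mm [-479.5   -4.6   58.7]
toolz ang 5.09 down err 0.01 rotvec deg to target [ 0.01 -0.   -0.01]
```

View pics/g2.png

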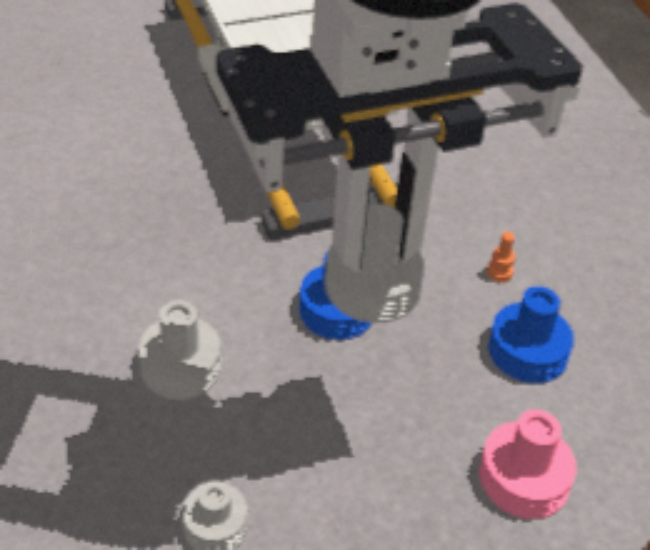

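The pulley is held upright, its wheel at about (375,285) in the crop. Carrying it to the left mark.

Emit:
step_arm(targets=[[-20, -10, 2.4, 0, 0, 0], [-40, -5, 4.9, 0, 0, 0], [-42, 0, 5.1, 0, 0, 0], [-42, 0, 5.1, 0, 0, 0], [-42, 0, 5.1, 0, 0, 0], [-42, 0, 5.1, 0, 0, 0], [-42, 0, 5.1, 0, 0, 0], [-42, 0, 5.1, 0, 0, 0], [-42, 0, 5.1, 0, 0, 0], [-42, 0, 5.1, 0, 0, 0], [-42, 0, 5.1, 0, 0, 0], [-42, 0, 5.1, 0, 0, 0]])

```text
time_s: 6.95
ee_pos: [0.5877, 0.2557, 0.1751]
eef_rot: [-1.572, -0.0, -1.481]
force: [0.6, -0.3, -3.6]
grip_width: 0.0254
```

Emit:
step_arm(targets=[[0, 0, 0, 0, 0, 0], [0, 0, 0, 0, 0, 0]])

```text
time_s: 7.2
ee_pos: [0.588, 0.2536, 0.1751]
eef_rot: [-1.572, -0.0, -1.481]
force: [-0.1, 0.0, -4.5]
grip_width: 0.0253
```

```bash
python3 go.py .589 .253 .119
```

```text
7.2 [0.588  0.2536 0.1751] F [-0.1  0.  -4.5] w 0.0253 tool shift mm [ 0.7 56.1  1. ]
toolz ang 5.13 down err 0.08 rotvec deg to target [0.07 0.04 0.02]
```

Emit:
step_arm(targets=[[0.7, 12, 1, 0, 0, 0], [0, 15, 0, 0, 0, 0], [0, 12, 0, 0, 0, 0], [0, 7, 0, 0, 0, 0], [0, 4, 0, 0, 0, 0], [0, 2, 0, 0, 0, 0], [0, 0, 0, 0, 0, 0]])

```text
time_s: 8.07
ee_pos: [0.5898, 0.2529, 0.1239]
eef_rot: [-1.571, 0.0, -1.482]
force: [-0.2, 0.2, -3.7]
grip_width: 0.0255
```

```bash
python3 go.py .589 .253 .119;python3 - <<'E'
from h import *
from station import camera
im=camera("side")["pixels"][:,:,::-1];cv2.imwrite("pics/g3.png",cv2.resize(im[40:260,220:480],None,fx=2.5,fy=2.5))
E
```

```text
8.075 [0.5898 0.2529 0.1239] F [-0.2  0.2 -3.7] w 0.0255 tool shift mm [-0.2  4.9 -0.8]
toolz ang 5.1 down err 0.02 rotvec deg to target [-0.01  0.   -0.01]
```

View pics/g3.png

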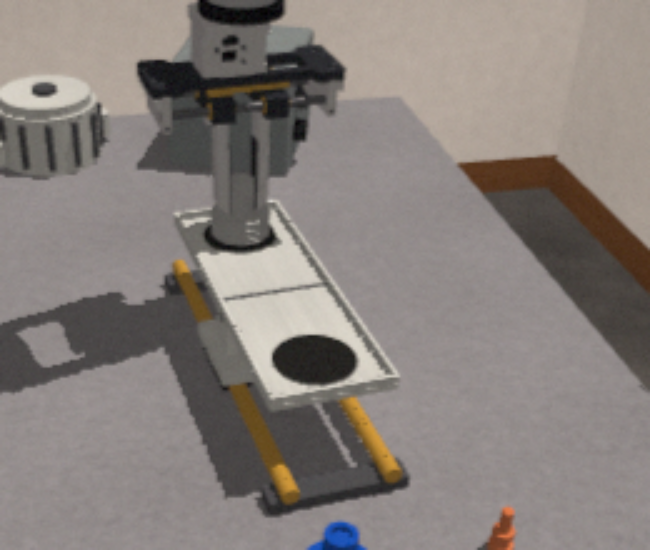

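The pulley hangs over the middle of the far mark, at about (240,235) in the crop. Lowering it the last few mm.

Emit:
step_arm(targets=[[0, 2, 0, 0, 0, 0], [0, 1.5, 0, 0, 0, 0], [0, 1, 0, 0, 0, 0], [0, 0, 0, 0, 0, 0], [0, 0, 0, 0, 0, 0]])

```text
time_s: 8.75
ee_pos: [0.5898, 0.2528, 0.1193]
eef_rot: [-1.571, 0.0, -1.482]
force: [0.2, -0.0, -3.6]
grip_width: 0.0255
```

Emit:
step_arm(targets=[[0, 1.5, 0, 0, 0, 0], [0, 0, 0, 0, 0, 0], [0, 0, 0, 0, 0, 0], [0, 0, 0, 0, 0, 0]])

```text
time_s: 9.25
ee_pos: [0.5897, 0.2528, 0.1177]
eef_rot: [-1.571, 0.0, -1.482]
force: [0.1, 0.8, -4.1]
grip_width: 0.0257
```

```bash
python3 go.py .589 .253 .119;python3 - <<'E'
from h import *
from station import camera
im=camera("side")["pixels"][:,:,::-1];cv2.imwrite("pics/g4.png",cv2.resize(im[100:210,270:400],None,fx=5,fy=5))
E
```

```text
9.25 [0.5897 0.2528 0.1177] F [ 0.1  0.8 -4.1] w 0.0257 tool shift mm [-0.3 -1.3 -0.7]
toolz ang 5.09 down err 0.0 rotvec deg to target [ 0. -0. -0.]
```

View pics/g4.png

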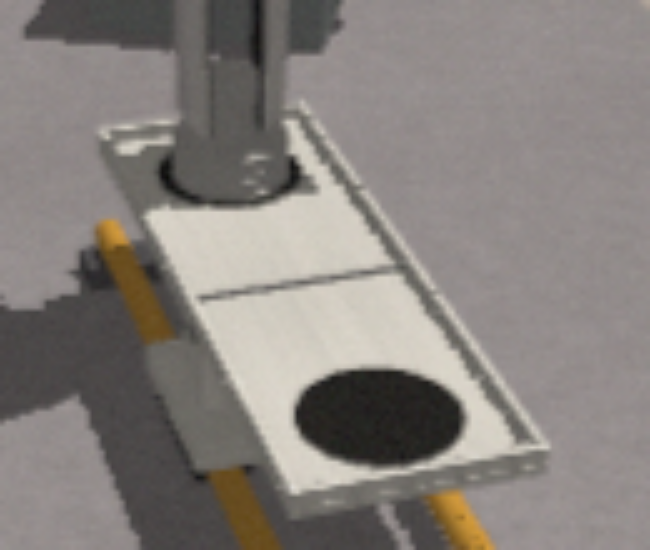

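The pulley is on the mark with an even black ring around it. Releasing.

Emit:
step_arm(targets=[[0, 0, 0, 0, 0, 0], [0, 0, 0, 0, 0, 0], [0, 0, 0, 0, 0, 0], [0, 0, 0, 0, 0, 0], [0, 0, 0, 0, 0, 0], [0, 0, 0, 0, 0, 0], [0, 0, 0, 0, 0, 0], [0, 0, 0, 0, 0, 0]], gripper=1)

```text
time_s: 10.3
ee_pos: [0.5898, 0.2528, 0.1178]
eef_rot: [-1.571, 0.0, -1.482]
force: [-0.7, -0.4, -0.3]
grip_width: 0.0938
```

Emit:
step_arm(targets=[[0, -20, 0, 0, 0, 0], [0, -40, 0, 0, 0, 0], [0, -40, 0, 0, 0, 0], [0, 0, 0, 0, 0, 0]])

```text
time_s: 10.8
ee_pos: [0.5907, 0.2532, 0.2212]
eef_rot: [-1.565, 0.002, -1.482]
force: [0.1, -0.1, -1.0]
grip_width: 0.0942
```

```bash
python3 go.py .462 -.1585 .165;python3 - <<'E'
from h import *
from station import camera
for n in("side","top"):
    c=camera(n);pickle.dump(c,open(n+"1.pkl","wb"))
im=pickle.load(open("side1.pkl","rb"))["pixels"][:,:,::-1];cv2.imwrite("pics/g5.png",cv2.resize(im[60:260,220:440],None,fx=3,fy=3))
E
```

```text
10.8 [0.5907 0.2532 0.2212] F [ 0.1 -0.1 -1. ] w 0.0942 tool shift mm [ 398.7   54.7 -165.1]
toolz ang 5.1 down err 0.33 rotvec deg to target [-0.32  0.   -0.09]
```

View pics/g5.png

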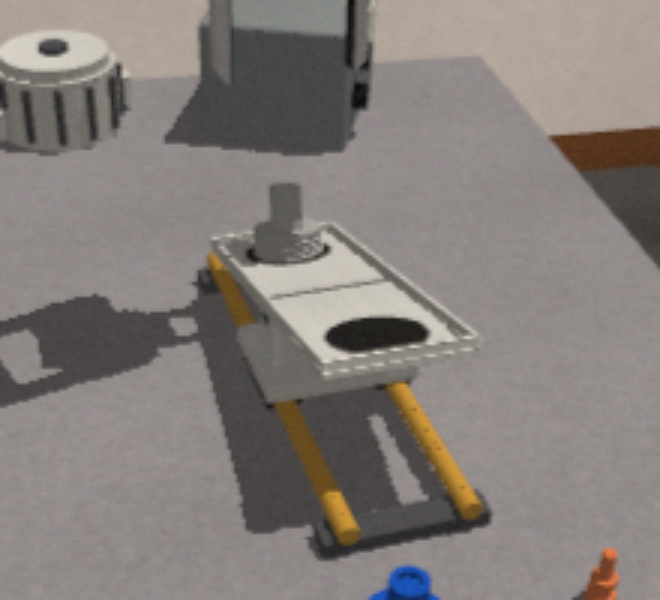

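The tray has sunk on the left, with the pulley still standing on its mark at about (288,240) in the crop. Going for the second pulley.

Emit:
step_arm(targets=[[36, 0, -15, 0, 0, 0], [36, 0, -15, 0, 0, 0], [36, 0, -15, 0, 0, 0], [36, 0, -15, 0, 0, 0], [36, 0, -15, 0, 0, 0], [36, 0, -15, 0, 0, 0], [36, 0, -15, 0, 0, 0], [36, 0, -15, 0, 0, 0], [36, 10, -15, 0, 0, 0], [36, 20, -15, 0, 0, 0], [38.7, 30, -15.1, 0, 0, 0], [0, 0, 0, 0, 0, 0]])

```text
time_s: 12.4
ee_pos: [0.4587, -0.1602, 0.1547]
eef_rot: [-1.576, 0.003, -1.485]
force: [0.1, -0.1, -0.1]
grip_width: 0.0938
```

```bash
python3 go.py .462 -.1585 .026
```

```text
12.4 [ 0.4587 -0.1602  0.1547] F [ 0.1 -0.1 -0.1] w 0.0938 tool shift mm [ -1.1 128.7   4.1]
toolz ang 4.92 down err 0.32 rotvec deg to target [ 0.28 -0.17 -0.15]
```

Emit:
step_arm(targets=[[-1.1, 25, 3.5, 0, 0, 0], [0, 25, 0, 0, 0, 0], [0, 25, 0, 0, 0, 0], [0, 22, 0, 0, 0, 0], [0, 15, 0, 0, 0, 0], [0, 10, 0, 0, 0, 0], [0, 4, 0, 0, 0, 0], [0, 0, 0, 0, 0, 0], [0, 0, 0, 0, 0, 0]])

```text
time_s: 13.52
ee_pos: [0.4644, -0.1577, 0.0322]
eef_rot: [-1.57, -0.0, -1.482]
force: [-0.2, -0.5, 0.5]
grip_width: 0.0939
```

```bash
python3 go.py .462 -.1585 .026
```

```text
13.525 [ 0.4644 -0.1577  0.0322] F [-0.2 -0.5  0.5] w 0.0939 tool shift mm [ 0.6  6.2 -2.4]
toolz ang 5.09 down err 0.05 rotvec deg to target [-0.04 -0.    0.02]
```

Emit:
step_arm(targets=[[0.6, 3, -2.4, 0, 0, 0], [0, 3.2, 0, 0, 0, 0], [0, 0, 0, 0, 0, 0], [0, 0, 0, 0, 0, 0]])

```text
time_s: 14.02
ee_pos: [0.4618, -0.1584, 0.0255]
eef_rot: [-1.571, 0.0, -1.482]
force: [-0.1, 0.7, 0.2]
grip_width: 0.0942
```

Emit:
step_arm(targets=[[0, 0, 0, 0, 0, 0], [0, 0, 0, 0, 0, 0], [0, 0, 0, 0, 0, 0], [0, 0, 0, 0, 0, 0], [0, 0, 0, 0, 0, 0], [0, 0, 0, 0, 0, 0], [0, 0, 0, 0, 0, 0], [0, 0, 0, 0, 0, 0]], gripper=-1, squeeze=35)

```text
time_s: 15.02
ee_pos: [0.462, -0.1584, 0.0256]
eef_rot: [-1.57, -0.0, -1.482]
force: [2.4, 0.9, 0.2]
grip_width: 0.0253
```

Emit:
step_arm(targets=[[0, -15, 0, 0, 0, 0], [0, -35, 0, 0, 0, 0], [0, -50, 0, 0, 0, 0], [0, -50, 0, 0, 0, 0], [0, -20, 0, 0, 0, 0], [0, 0, 0, 0, 0, 0], [0, 0, 0, 0, 0, 0]])

```text
time_s: 15.9
ee_pos: [0.4612, -0.1582, 0.1945]
eef_rot: [-1.572, 0.001, -1.482]
force: [-0.1, -0.1, -4.2]
grip_width: 0.0255
```

```bash
python3 go.py .608 .034 .195;python3 - <<'E'
from h import *
from station import camera
im=camera("side")["pixels"][:,:,::-1];cv2.imwrite("pics/g6.png",cv2.resize(im[60:370,190:480],None,fx=1.9,fy=1.9))
E
```

```text
15.9 [ 0.4612 -0.1582  0.1945] F [-0.1 -0.1 -4.2] w 0.0255 tool shift mm [-178.4   -0.6  163.3]
toolz ang 5.09 down err 0.11 rotvec deg to target [ 0.09 -0.   -0.05]
```

View pics/g6.png

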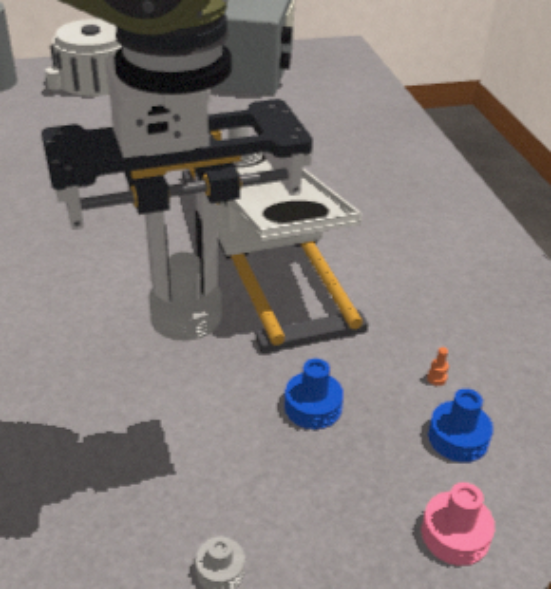

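The second pulley is held upright, its wheel at about (187,310) in the crop. Carrying it over the raised right mark.

Emit:
step_arm(targets=[[-10, 0, 9, 0, 0, 0], [-25, 0, 23, 0, 0, 0], [-32, 0, 29, 0, 0, 0], [-32, 0, 29, 0, 0, 0], [-32, 0, 29, 0, 0, 0], [-26, 0, 24, 0, 0, 0], [-15, 0, 14, 0, 0, 0], [-6.4, 0, 6.3, 0, 0, 0], [0, 0, 0, 0, 0, 0], [0, 0, 0, 0, 0, 0]])

```text
time_s: 17.2
ee_pos: [0.6083, 0.0333, 0.1955]
eef_rot: [-1.571, -0.0, -1.482]
force: [0.2, 0.3, -4.1]
grip_width: 0.0253
```

```bash
python3 go.py .608 .034 .119
```

```text
17.2 [0.6083 0.0333 0.1955] F [ 0.2  0.3 -4.1] w 0.0253 tool shift mm [-0.7 76.5 -0.2]
toolz ang 5.06 down err 0.02 rotvec deg to target [ 0.02 -0.04  0.  ]
```

Emit:
step_arm(targets=[[-0.7, 10, 0, 0, 0, 0], [0, 10, 0, 0, 0, 0], [0, 8, 0, 0, 0, 0], [0, 5, 0, 0, 0, 0], [0, 3, 0, 0, 0, 0], [0, 3, 0, 0, 0, 0], [0, 3, 0, 0, 0, 0], [0, 3, 0, 0, 0, 0], [0, 3, 0, 0, 0, 0], [0, 3, 0, 0, 0, 0], [0, 0, 0, 0, 0, 0]])

```text
time_s: 18.58
ee_pos: [0.6085, 0.0345, 0.1443]
eef_rot: [-1.571, 0.0, -1.482]
force: [0.1, -0.8, -2.1]
grip_width: 0.0255
```

```bash
python3 go.py .608 .034 .119;python3 - <<'E'
from h import *
from station import camera
im=camera("side")["pixels"][:,:,::-1];cv2.imwrite("pics/g7.png",cv2.resize(im[60:260,220:440],None,fx=3,fy=3))
E
```

```text
18.575 [0.6085 0.0345 0.1443] F [ 0.1 -0.8 -2.1] w 0.0255 tool shift mm [ 0.5 25.3 -0.5]
toolz ang 5.1 down err 0.02 rotvec deg to target [ 0.02  0.   -0.  ]
```

View pics/g7.png

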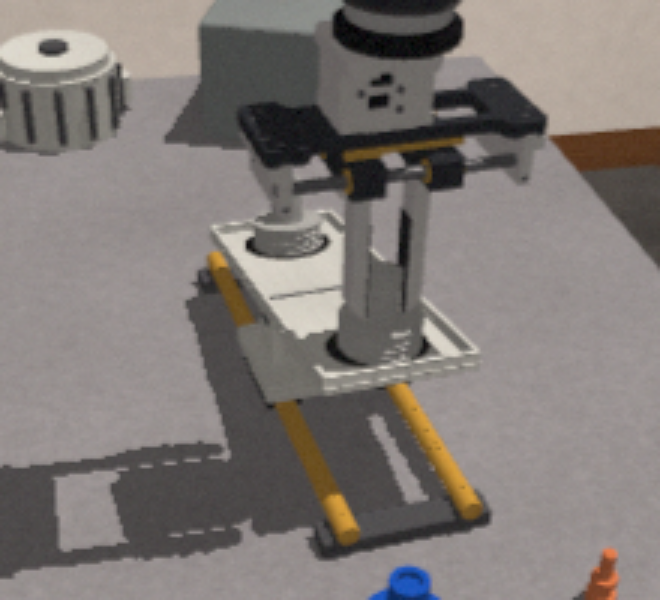

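The second pulley is touching the raised mark at about (378,345) in the crop. Pressing gently down to level.

Emit:
step_arm(targets=[[0.5, 3, -0.5, 0, 0, 0], [0, 3, 0, 0, 0, 0], [0, 3, 0, 0, 0, 0], [0, 3, 0, 0, 0, 0], [0, 3, 0, 0, 0, 0], [0, 3, 0, 0, 0, 0], [0, 2.5, 0, 0, 0, 0], [0, 2, 0, 0, 0, 0], [0, 1, 0, 0, 0, 0], [0, 0.5, 0, 0, 0, 0], [0, 0, 0, 0, 0, 0], [0, 0, 0, 0, 0, 0]])

```text
time_s: 20.12
ee_pos: [0.6081, 0.034, 0.1206]
eef_rot: [-1.571, -0.0, -1.482]
force: [-0.2, -1.4, -0.9]
grip_width: 0.0257
```

```bash
python3 go.py .608 .034 .119;python3 - <<'E'
from h import *
from station import camera
c=camera("side");im=c["pixels"][:,:,::-1]
cv2.imwrite("pics/g8.png",cv2.resize(im[60:260,220:440],None,fx=3,fy=3))
E
```

```text
20.125 [0.6081 0.034  0.1206] F [-0.2 -1.4 -0.9] w 0.0257 tool shift mm [-0.   1.6 -0. ]
toolz ang 5.1 down err 0.0 rotvec deg to target [-0.  0.  0.]
```

View pics/g8.png

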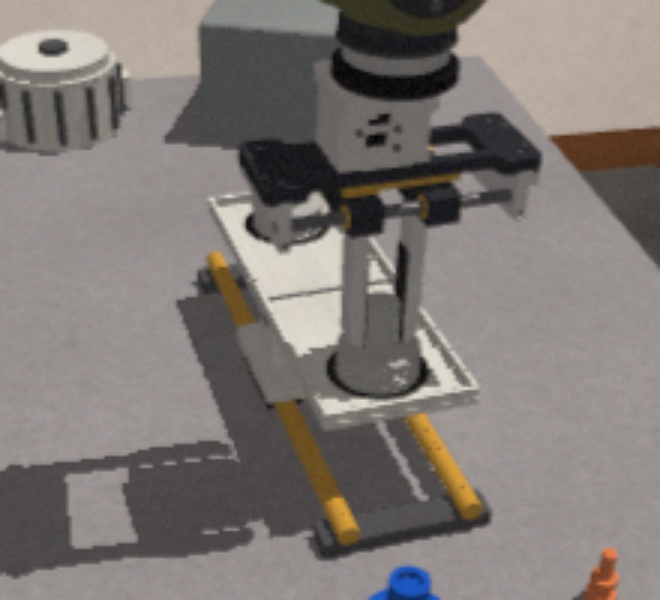

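Nearly level, and both pulleys are centred on their marks. Lowering 1.6 mm more, then releasing.

Emit:
step_arm(targets=[[0, 1, 0, 0, 0, 0], [0, 0.6, 0, 0, 0, 0], [0, 0, 0, 0, 0, 0], [0, 0, 0, 0, 0, 0], [0, 0, 0, 0, 0, 0]])

```text
time_s: 20.8
ee_pos: [0.6081, 0.034, 0.119]
eef_rot: [-1.571, -0.0, -1.482]
force: [1.3, -2.0, -1.0]
grip_width: 0.0255
```

Emit:
step_arm(targets=[[0, 0, 0, 0, 0, 0], [0, 0, 0, 0, 0, 0], [0, 0, 0, 0, 0, 0], [0, 0, 0, 0, 0, 0], [0, 0, 0, 0, 0, 0], [0, 0, 0, 0, 0, 0], [0, 0, 0, 0, 0, 0], [0, 0, 0, 0, 0, 0]], gripper=1)

```text
time_s: 21.8
ee_pos: [0.6081, 0.034, 0.119]
eef_rot: [-1.571, 0.0, -1.482]
force: [0.6, 0.1, -0.5]
grip_width: 0.0941
```

Emit:
step_arm(targets=[[0, -15, 0, 0, 0, 0], [0, -30, 0, 0, 0, 0], [0, -40, 0, 0, 0, 0], [0, -40, 0, 0, 0, 0], [40, 0, -30, 0, 0, 0], [40, 0, -40, 0, 0, 0], [40, 0, -40, 0, 0, 0], [40, 0, -40, 0, 0, 0], [40, 0, -40, 0, 0, 0], [40, 0, -20, 0, 0, 0], [0, 0, 0, 0, 0, 0], [0, 0, 0, 0, 0, 0]])

```text
time_s: 23.3
ee_pos: [0.4205, -0.2234, 0.2446]
eef_rot: [-1.57, -0.0, -1.482]
force: [-0.2, 0.4, -0.7]
grip_width: 0.0941
```

```bash
python3 - <<'E'
from h import *
from station import camera
for n in("side","top"):
    c=camera(n);pickle.dump(c,open(n+"2.pkl","wb"))
S=pickle.load(open("side2.pkl","rb"))["pixels"][:,:,::-1];T=pickle.load(open("top2.pkl","rb"))["pixels"][:,:,::-1]
cv2.imwrite("pics/g9.png",cv2.resize(S[100:230,270:400],None,fx=4.5,fy=4.5))
cv2.imwrite("pics/g10.png",cv2.resize(T[155:235,170:340],None,fx=4.5,fy=4.5))
E
```

```text
(no output)
```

View pics/g9.png

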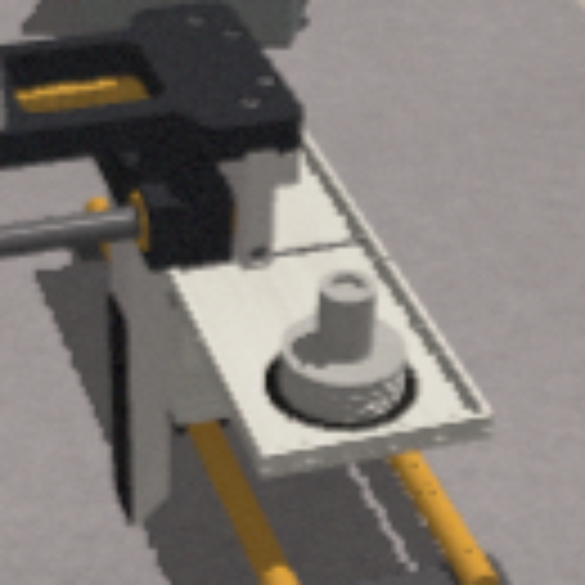

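View pics/g10.png

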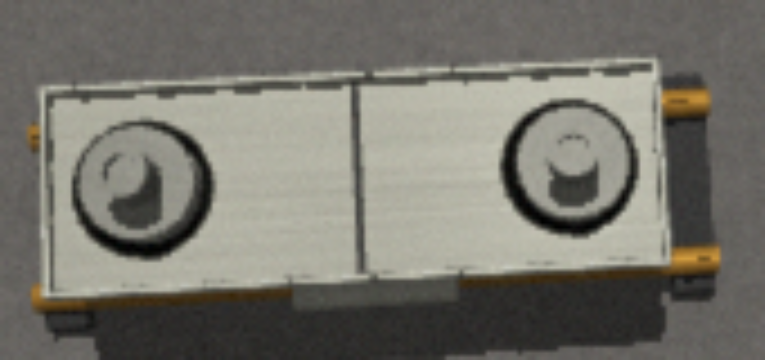

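In the top view both pulleys sit centred in their black rings. The side view is blocked by the gripper, so I'll move the arm clear and check that the tray is level.

Emit:
step_arm(targets=[[40, 0, 0, 0, 0, 0], [40, 0, 0, 0, 0, 0], [40, 0, 0, 0, 0, 0], [40, 0, 0, 0, 0, 0], [40, 0, 0, 0, 0, 0], [30, 0, 0, 0, 0, 0], [0, 0, 0, 0, 0, 0], [0, 0, 0, 0, 0, 0]])

```text
time_s: 24.4
ee_pos: [0.4413, -0.4517, 0.2439]
eef_rot: [-1.571, 0.0, -1.481]
force: [0.6, -0.2, -1.0]
grip_width: 0.0938
```

```bash
python3 - <<'E'
from h import *
from station import camera
for n in("side","top"):
    c=camera(n);pickle.dump(c,open(n+"3.pkl","wb"))
S=pickle.load(open("side3.pkl","rb"))["pixels"][:,:,::-1];T=pickle.load(open("top3.pkl","rb"))["pixels"][:,:,::-1]
S0=pickle.load(open("side0.pkl","rb"))["pixels"][:,:,::-1]
f=lambda a:cv2.resize(a[90:230,270:400],None,fx=3,fy=3)
cv2.imwrite("pics/g11.png",np.hstack([f(S0),f(S)]))
t2=pickle.load(open("top2.pkl","rb"))["pixels"].astype(int);print("top change 2->3 in tray",abs(t2-T[:,:,::-1])[160:230,175:320].mean(),)
E
```

```text
top change 2->3 in tray 7.532019704433497
```

View pics/g11.png

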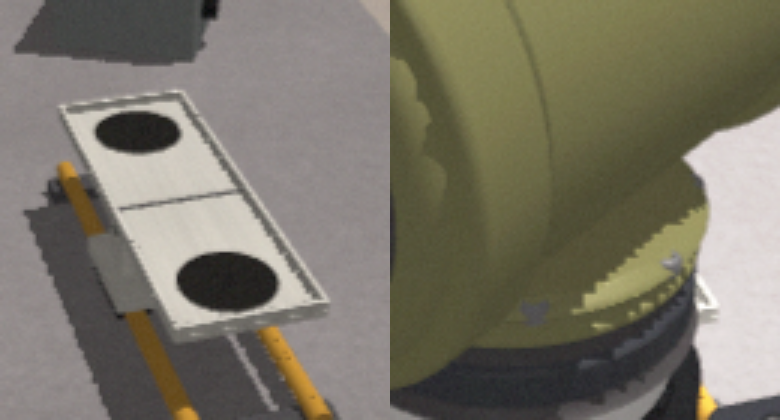

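The arm now blocks the side view. Moving it back near its start pose.

Emit:
step_arm(targets=[[4, 0, -30, 0, 0, 0], [4, 0, -30, 0, 0, 0], [4, 0, -30, 0, 0, 0], [4, 0, -30, 0, 0, 0], [4, 0, -30, 0, 0, 0], [4, 0, -30, 0, 0, 0], [4, 0, -30, 0, 0, 0], [4, 0, -30, 0, 0, 0], [4, 0, -30, 0, 0, 0], [0, 0, 0, 0, 0, 0], [0, 0, 0, 0, 0, 0]])

```text
time_s: 25.88
ee_pos: [0.1757, -0.5122, 0.2442]
eef_rot: [-1.571, -0.0, -1.481]
force: [-0.6, 0.3, -0.1]
grip_width: 0.0938
```

```bash
python3 - <<'E'
from h import *
from station import camera
for n in("side","top"):
    c=camera(n);pickle.dump(c,open(n+"4.pkl","wb"))
S=pickle.load(open("side4.pkl","rb"));S0=pickle.load(open("side0.pkl","rb"))
f=lambda a:cv2.resize(a["pixels"][90:230,270:400,::-1],None,fx=3,fy=3)
cv2.imwrite("pics/g12.png",np.hstack([f(S0),f(S)]))
E
```

```text
(no output)
```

View pics/g12.png

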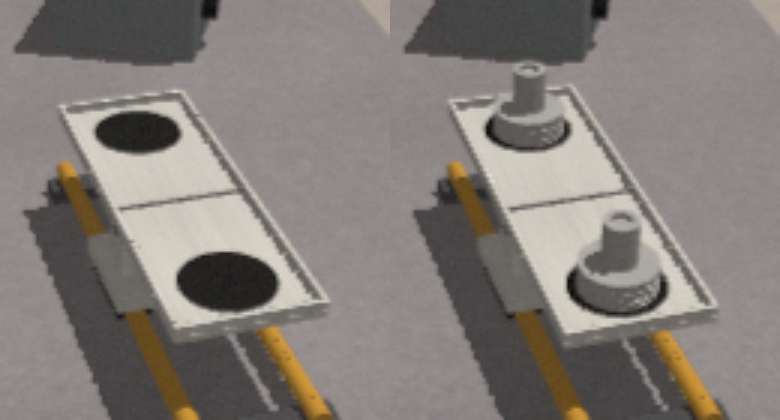

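The tray looks close to level with both pulleys on their marks. Waiting a second to check for drift and measure the offsets.

Emit:
step_arm(targets=[[0, 0, 0, 0, 0, 0], [0, 0, 0, 0, 0, 0], [0, 0, 0, 0, 0, 0], [0, 0, 0, 0, 0, 0], [0, 0, 0, 0, 0, 0], [0, 0, 0, 0, 0, 0], [0, 0, 0, 0, 0, 0], [0, 0, 0, 0, 0, 0]])

```text
time_s: 26.98
ee_pos: [0.1749, -0.5127, 0.244]
eef_rot: [-1.571, -0.0, -1.482]
force: [-0.1, 0.0, -0.7]
grip_width: 0.0941
```

```bash
python3 - <<'E'
from h import *
from station import camera
c={n:camera(n) for n in("side","top")}
for n in c:
    o=pickle.load(open(n+"4.pkl","rb"))["pixels"].astype(int);r=(slice(90,230),slice(270,400)) if n=="side" else (slice(155,235),slice(170,340))
    d=abs(o-c[n]["pixels"])[r].max(2);print(n,"changed px",(d>40).sum(),d.mean())
    pickle.dump(c[n],open(n+"5.pkl","wb"))
T=c["top"]["pixels"][155:235,170:340,::-1];S=c["side"]["pixels"][100:220,280:390,::-1]
cv2.imwrite("pics/g13.png",cv2.resize(T,None,fx=4.5,fy=4.5))
cv2.imwrite("pics/g14.png",cv2.resize(S,None,fx=5,fy=5))
h=-.4
for n,a,b in(("L",(197.8,193.9),(316.3,113.3)),("R",(297.3,189.4),(346.7,162))):
    print(n,"collar top",tri(c["top"],(a[0]+h,a[1]+h),c["side"],(b[0]+h,b[1]+h)))
E
```

```text
side changed px 0 2.8097802197802197
top changed px 0 3.950514705882353
L collar top [0.5879881  0.24564867 0.1528184 ]
R collar top [0.60543863 0.02983487 0.14972976]
```

View pics/g13.png

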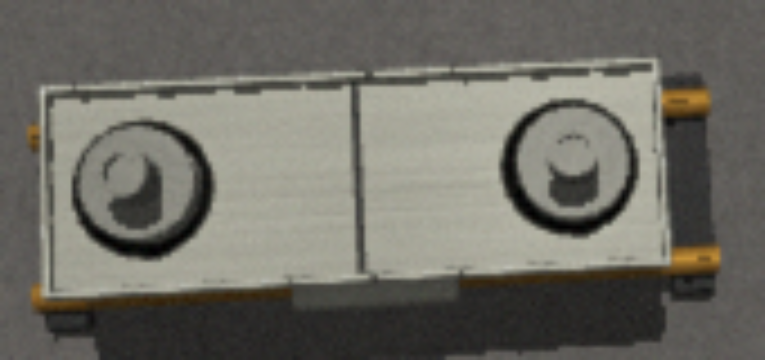

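```bash
python3 -c "
from station import job
print(job.hand_in())"
```

```text
the job is handed in; nothing more can be done
None
```

Both big steel pulleys are on the tray, one on each round mark, and the job is handed in at about 27 s; no verdict was reported. I set the first on the left mark and let the tray sink to its stop. I then used the second pulley, still held upright, to press the raised right mark back to level, and released it there.

**Last checks, with the arm clear:**
- **Movement:** the images showed no change over the last second of waiting.
- **Level:** the collar tops came out at 153 mm (left) and 150 mm (right), or about 1° of tilt. The tray's near corner suggested about 2°. Both are well under the 7.4° limit.
- **Centring:** the collar tops are 4–7 mm from the mark centres measured at the start, against a 22 mm limit. I did not work out how much of that is lean and how much is a shift.

**Side views:** in the first two views after release, the gripper and then the arm blocked the tray, so I moved the arm back near its start pose before these checks.

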